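# Lock the roller's axle pin with its hairpin clip

### The arm

A 6-joint arm with a two-finger parallel gripper is mounted at the origin on a cart in front of the work surface, level with it; the furniture and walls round the work are solid. World frame = base frame: x ahead of the robot, y to its left, z up, the work surface at z = 0. Lengths are in m, angles in rad, forces in N, time in s.
With the tool pointing down it reaches from about 0.425 to 0.95 m from the base axis. Payload 3.5 kg.
Tool frame: the origin (TCP) lies at the very end of the fingers, on their centre line; the grasp point (between the pads) lies 19 mm behind it; z points along the fingers, y is the line along which they close (so a half turn about z gives the same grasp; the last joint's range is limited). The gripper opens to 85 mm and grips with 20 to 120 N. Pads are 22 mm wide; open, the fingers measure 114 mm over their backs; the gripper's body (76 mm by 85 mm) begins 54 mm behind the grasp point. The pads swing forward as they close: fully open they stand 13 mm farther back than shut.
Start: joints at [-1.498, 0.286, 1.577, -0, 1.279, -0.15], TCP at [0.149, -0.658, 0.231] pointing down, gripper open.
Joint ranges: [-2.77, 2.77], [-0.9, 2.22], [0.21, 2.48], [-1.53, 4.67], [0.24, 2.81], [-2.84, 2.84]. Speed limits (rad/s): [2.79, 2.79, 3.14, 3.14, 3.14, 3.14].

### API

Orientations are given as a unit quaternion [x, y, z, w].
In Python, from plant import ctrl, optics, sign_off gives the robot as it stands.
- The arm moves only by the shell command python3 -m creep 'ROWS' [FORCE]. ROWS is JSON, a list of rows, each an object of numbers: "x", "y", "z": the shift along the tool's x, y, z in mm; "rx", "ry", "rz": the turn, a rotation vector about the tool's x, y, z in degrees; "grip": the opening, from 0 (shut) to 1 (fully open). In form: [{"x": .., "y": .., "z": .., "rx": .., "ry": .., "rz": .., "grip": ..}, ...]. A call has exactly 10 rows; each row shifts and turns the commanded pose from where the row before left it, along the tool's axes as they then stand; what a row does not reach is not made up. A row lasts 1/12 s, in which the tool goes at most 41.7 mm and 7.16 degrees, less where a joint would pass 70% of its speed; a pose out of reach is approached as far as the arm can. A call with a gripper value outside its range is refused whole. The fingers move at their own pace and stop on an object; FORCE is the grip in N (left out, the last holds). Time passes only in rows, so rows that do not move let the fingers close, or fill a call up. It gives the time, the measured TCP pose, the force, the opening and the grip force at its end, in the units of the state.
- ctrl.get_state(): the state, without advancing time (a new reading comes with each control period).
- optics.read_camera(name): name is "scene" or "side" or "wrist"; returns a dict with "color" (400x640x3 uint8, blue, green, red), "K" (3x3 intrinsics, pixels), "R" (3x3) and "t" (3): a world point X has camera coordinates R X + t. Camera axes: x right, y down, z forward; pixel columns grow to the right and rows downward; lengths in m; the calibration is good to about 2 mm. A picture is of the moment at which its call begins. There is no depth.
- sign_off(): hands the job in; it is judged then, once.
The state is a dict: "time": time; "qpos": joint angles; "dq": joint speeds; "joint_efforts": joint torques, N m; "eef_pos": TCP position; "tcp_rot": TCP orientation; "contact_force": force on the tool from outside, world axes, zero at the start; "wrist_torque": the same for the moment, N m; "opening": opening from 0.0 (shut) to 1.0 (fully open); "finger_force": force on a finger pad.
Only numpy, scipy, OpenCV 4.12 (cv2) and the standard library are available. Lean on these libraries where they do the work, as an engineer would, in place of code of your own. Each camera call takes 0.05 s, during which the arm holds its last target. There are 200 camera calls.

### The job

The axle pin of the roller bracket is missing its hairpin clip. Take the clip with the yellow tab from the rack and push its straight leg down through the cross hole in the end of the pin until the sprung bow has snapped round the shank, then let go of it. Leave the small clip with the blue tab in the rack.

Things in the scene. Friction and masses are not known exactly. Their poses are not given: they have to be found in the camera images.
- yellow_clip: Clip hanging upright in a rack slot (lift 115 mm to clear). Origin on its 8 mm straight leg, at shank-centre height once home; z up; leg runs z -50 (tip tapered over 10 mm) to +50 mm. Sprung bow at +y, in the y-z plane: throat at z -18, foot at y 26, z -41. Yellow tab, 20 (x) by 36 (y) mm, centred on z, from z 50 (resting on the rack top) to 90: grip it at about z 76. 90 g.
- clip_spring (a joint): Opening of the yellow clip's sprung bow, rad: 0 = relaxed; it opens to between 0.1 and 0.35 while forced over the shank, stays somewhat open while the clip is held at home with its leg mid-hole, and closes below 0.1 when let go (the clip then shifts about 5 mm sideways). Spring 1.5 N m/rad; pushing the clip on takes about 10 N.
- pin_hole (a point): Centre of the cross hole in the fixed 44 mm axle pin, 90 mm above the bench. Pin level along x, free end 36 mm off at -x; z up. Hole 18 mm square, right through, mouth on top widened to 36 (x) by 28 (y) mm. Red cheek and washer from x +32; bracket tops out 125 mm above the bench. Clip goes in from above, its x along the pin, either way round; home when its origin is here.
- blue_clip: Smaller hairpin clip with a blue tab (20 x 30 x 30 mm), hanging in the other slot of the same rack, 100 mm from the yellow one; which slot holds which varies. It is for another pin: leave it. Origin on its leg, 50 mm below the underside of its tab; z up.
Not all that is in view belongs to the job. Leave any turquoise look-alike of the yellow_clip alone.

How it is judged:
By the outcome, as a careful person would: the job done as asked, in the order asked, and still so for the second after the job is handed in, with the robot touching nothing.
It also fails if it takes over 43 s, if anything falls off the work surface, if the arm or the gripper's body presses on something with over 40 N, if the wrist force passes 120 N, or if a joint passes its speed limit or range.

## Working session

There is one attempt and no reset: what is moved stays moved. The work goes in short steps, Python scripts to look and compute and a shell command to move; the robot and the scene stay as the last step left them, time stands still between calls to the robot, and variables do not carry over. Pictures are saved under pics/ and viewed, at most 12 in all, crops included, and the job is handed in when it is done.

```bash
mkdir -p pics; ls; python3 - <<'E'
from plant import ctrl, optics
import cv2
s=ctrl.get_state(); print(s['time'],s['eef_pos'],s['tcp_rot'],s['opening'])
for n in ("scene","side","wrist"):
    d=optics.read_camera(n); cv2.imwrite(f"pics/{n}0.png",d['color']); print(n,d['K'].tolist(),d['R'].round(4).tolist(),d['t'].round(4).tolist())
E
```

```text
pics
0.0 [ 0.14910155 -0.65765174  0.22993231] [ 9.93802284e-01  1.11155853e-01  5.11228486e-05 -1.18103065e-03] 1.0050606110832865
scene [[372.4575208926445, 0.0, 318.0978589378549], [0.0, 372.4575208926445, 194.25299514651175], [0.0, 0.0, 1.0]] [[0.6147, -0.7887, 0.008], [-0.3552, -0.2858, -0.89], [0.7043, 0.5443, -0.4558]] [-0.2823, 0.2803, 0.6163]
side [[413.12517611151765, 0.0, 324.76012295416314], [0.0, 413.12517611151765, 199.38470451502582], [0.0, 0.0, 1.0]] [[0.9994, 0.0298, -0.0182], [-0.0028, -0.4492, -0.8934], [-0.0348, 0.8929, -0.4488]] [-0.5089, 0.1096, 0.8854]
wrist [[355.32716169792656, 0.0, 325.3356131450873], [0.0, 355.32716169792656, 200.93924359521893], [0.0, 0.0, 1.0]] [[0.2202, -0.9754, -0.0031], [-0.9211, -0.209, 0.3286], [-0.3211, -0.0695, -0.9445]] [-0.6732, -0.0429, 0.3808]
```

View pics/scene0.png

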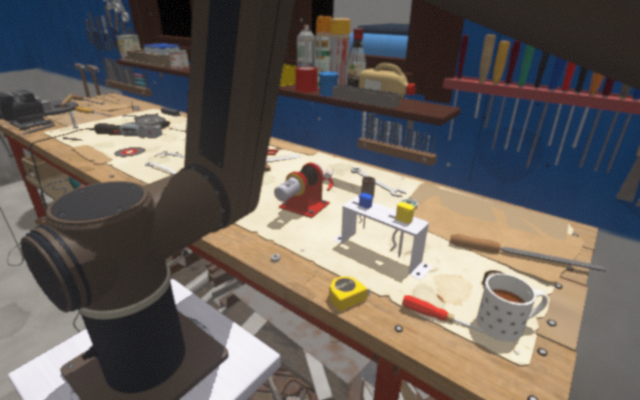

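View pics/side0.png

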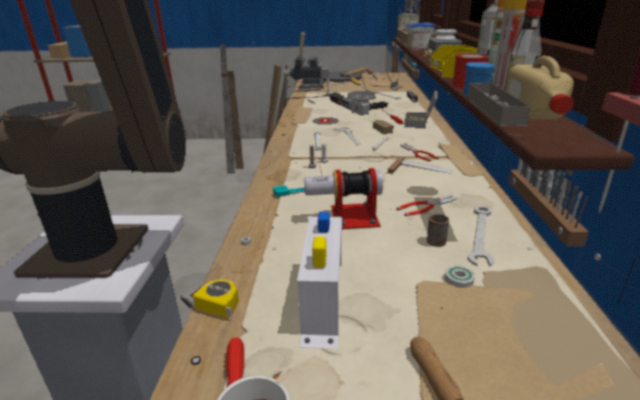

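The scene image shows the rack with a blue tab at (366,201) and a yellow tab at (405,212), the red bracket with its grey pin at (292,188), and a yellow tape measure at (347,291). The side image shows the yellow tab at (319,252), the blue tab at (324,221), the pin at (318,185) and a turquoise piece at (287,190).
Candidates for the yellow clip are the yellow rack tab (405,212), the tape measure (347,291), the blue tab (366,201) and the turquoise piece (side 287,190). I choose the yellow tab in the rack and will check it in a close crop.

```bash
cat > h.py <<'E'
import cv2, numpy as np
from plant import ctrl, optics
def ray(d,u,v):
    r=np.linalg.inv(d['K'])@[u,v,1]; R=d['R']; o=-R.T@d['t']; w=R.T@r
    return o,w/np.linalg.norm(w)
def tri(rs):
    A=sum(np.eye(3)-np.outer(w,w) for o,w in rs); b=sum((np.eye(3)-np.outer(w,w))@o for o,w in rs)
    X=np.linalg.solve(A,b); return X,[np.linalg.norm(np.cross(X-o,w)) for o,w in rs]
def plane(d,u,v,z):
    o,w=ray(d,u,v); return o+w*(z-o[2])/w[2]
def proj(d,X):
    p=d['K']@(d['R']@np.array(X)+d['t']); return p[:2]/p[2]
def blobs(img,lo,hi,box,amin=15):
    m=cv2.inRange(cv2.cvtColor(img,cv2.COLOR_BGR2HSV),lo,hi); k=np.zeros_like(m)
    x0,y0,x1,y1=box; k[y0:y1,x0:x1]=m[y0:y1,x0:x1]
    n,l,st,c=cv2.connectedComponentsWithStats(k)
    return [(c[i],st[i],l==i) for i in range(1,n) if st[i][4]>=amin]
Y=((22,120,80),(34,255,255)); B=((110,120,50),(128,255,255))
E
python3 - <<'E'
from h import *
a=optics.read_camera("scene"); b=optics.read_camera("side")
R={}
for nm,c in (("Y",Y),("B",B)):
    p=blobs(a['color'],*c,(330,180,430,235)); q=blobs(b['color'],*c,(290,200,345,275))
    for z in p+q: print(nm,z[0].round(1),z[1])
    p=max(p,key=lambda z:z[1][4]);q=max(q,key=lambda z:z[1][4])
    X,e=tri([ray(a,*p[0]),ray(b,*q[0])]); print(nm,X.round(4),np.round(e,4))
c1=cv2.resize(a['color'][150:270,260:440],None,fx=3.3,fy=3.3,interpolation=2)[:,:590]
cv2.imwrite("pics/c_scene.png",c1)
cv2.imwrite("pics/c_side.png",cv2.resize(b['color'][160:350,260:400],None,fx=3.1,fy=3.1,interpolation=2))
E
```

```text
Y [404.8 211.9] [396 202  19  21 283]
Y [319.  251.8] [313 236  13  32 383]
Y [ 0.5089 -0.1982  0.1318] [0.0007 0.0007]
B [365.4 197.8] [360 193  12  12 102]Traceback (most recent call last):
  File "<stdin>", line 7, in <module>
ValueError: max() iterable argument is empty
```

```bash
sed -i 's/B=.*/B=((105,120,40),(130,255,255))/' h.py
python3 - <<'E'
from h import *
a=optics.read_camera("scene"); b=optics.read_camera("side")
p=blobs(a['color'],*B,(330,180,400,215)); q=blobs(b['color'],*B,(310,205,340,240),8)
for z in p+q: print(z[0].round(1),z[1])
if p and q:
    p=max(p,key=lambda z:z[1][4]);q=max(q,key=lambda z:z[1][4])
    print(tri([ray(a,*p[0]),ray(b,*q[0])]))
cv2.imwrite("pics/c_scene.png",cv2.resize(a['color'][150:270,260:440],None,fx=4.4,fy=4.4,interpolation=2))
cv2.imwrite("pics/c_side.png",cv2.resize(b['color'][165:275,260:400],None,fx=5,fy=5,interpolation=2))
E
```

```text
[365.3 198.1] [360 193  12  12 106]
[323.3 221.3] [318 212  12  20 200]
(array([ 0.51243494, -0.09703645,  0.12927297]), [np.float64(0.0021584308580883975), np.float64(0.0021584308580882934)])
```

View pics/c_scene.png

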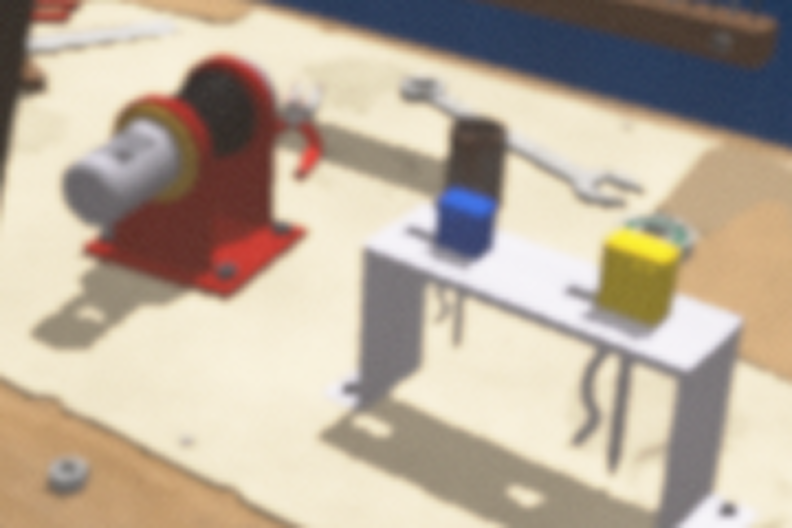

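View pics/c_side.png

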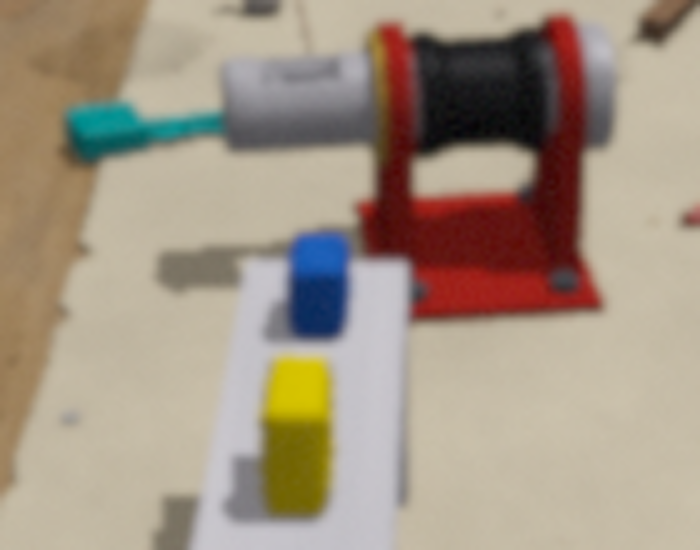

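The scene crop shows the yellow tab at crop (638,275) hanging on the rack, with leg and bow below it and the slot running along world y with the bow at +y. The pin hole mouth is at crop (125,150). The side crop shows the yellow tab at (297,437), the blue tab at (320,287), the hole at (303,70), and the turquoise look-alike lying by the pin at (105,130). The choice is confirmed.

```bash
python3 -m creep '[{"x":30,"y":-24.5,"z":-2,"grip":1},{"x":30,"y":-24.5,"z":-2,"grip":1},{"x":30,"y":-24.5,"z":-2,"grip":1},{"x":30,"y":-24.5,"z":-2,"grip":1},{"x":30,"y":-24.5,"z":-2,"grip":1},{"x":30,"y":-24.5,"z":-2,"grip":1},{"x":30,"y":-24.5,"z":-2,"grip":1},{"x":30,"y":-24.5,"z":-2,"grip":1},{"x":30,"y":-24.5,"z":-2,"grip":1},{"x":30,"y":-24.5,"z":-2,"grip":1}]' && python3 -m creep '[{"x":30,"y":-24.5,"grip":1},{"x":30,"y":-24.5,"grip":1},{"x":30,"y":-24.5,"grip":1},{"x":30,"y":-24.5,"grip":1},{"x":30,"y":-24.5,"grip":1},{"rz":6.4,"grip":1},{"rz":6.4,"grip":1},{"grip":1},{"grip":1},{"grip":1}]'
python3 - <<'E'
from h import *
s=ctrl.get_state(); print(s['time'],s['eef_pos'],s['tcp_rot'])
a=optics.read_camera("wrist"); cv2.imwrite("pics/w1.png",a['color'])
for c in (Y,B):
    for z in blobs(a['color'],*c,(0,0,640,400),100):
        print(z[0],z[1]); 
        print(cv2.minAreaRect(np.argwhere(z[2])[:,::-1].astype(np.float32)))
        print(plane(a,*z[0],.14))
E
```

```text
0.35 [ 0.14915825 -0.65814891  0.23098379] [ 9.93804146e-01  1.11145117e-01  2.24377464e-05 -2.84812009e-04]
[559.63073542 153.46496932] [  478     0   162   332 10919]
((557.6031494140625, 160.26541137695312), (41.0061149597168, 358.949951171875), 23.749494552612305)
[ 0.21861118 -0.80072655  0.14      ]
[613.12173913 100.73913043] [588  47  52 108 115]
((613.1748657226562, 100.34616088867188), (1.33160400390625, 118.53218841552734), 25.319684982299805)
[ 0.2572346  -0.81907236  0.14      ]
[561.10091743 210.20183486] [538 160  48 100 109]
((561.3253784179688, 209.41683959960938), (1.2898008823394775, 109.59007263183594), 25.463348388671875)
[ 0.18163124 -0.81903137  0.14      ]$[0]: bad value
```

View pics/w1.png

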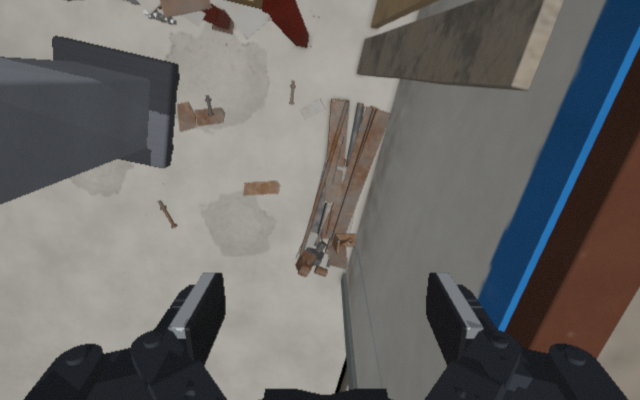

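The move was refused and the picture shows only the floor at the start pose. I'll write every field in full.

```bash
python3 -m creep '[{"x":30,"y":-24.5,"z":-2,"rx":0,"ry":0,"rz":0,"grip":1},{"x":30,"y":-24.5,"z":-2,"rx":0,"ry":0,"rz":0,"grip":1},{"x":30,"y":-24.5,"z":-2,"rx":0,"ry":0,"rz":0,"grip":1},{"x":30,"y":-24.5,"z":-2,"rx":0,"ry":0,"rz":0,"grip":1},{"x":30,"y":-24.5,"z":-2,"rx":0,"ry":0,"rz":0,"grip":1},{"x":30,"y":-24.5,"z":-2,"rx":0,"ry":0,"rz":0,"grip":1},{"x":30,"y":-24.5,"z":-2,"rx":0,"ry":0,"rz":0,"grip":1},{"x":30,"y":-24.5,"z":-2,"rx":0,"ry":0,"rz":0,"grip":1},{"x":30,"y":-24.5,"z":-2,"rx":0,"ry":0,"rz":0,"grip":1},{"x":30,"y":-24.5,"z":-2,"rx":0,"ry":0,"rz":0,"grip":1}]' && python3 -m creep '[{"x":30,"y":-24.5,"z":0,"rx":0,"ry":0,"rz":0,"grip":1},{"x":30,"y":-24.5,"z":0,"rx":0,"ry":0,"rz":0,"grip":1},{"x":30,"y":-24.5,"z":0,"rx":0,"ry":0,"rz":0,"grip":1},{"x":30,"y":-24.5,"z":0,"rx":0,"ry":0,"rz":0,"grip":1},{"x":30,"y":-24.5,"z":0,"rx":0,"ry":0,"rz":0,"grip":1},{"x":0,"y":0,"z":0,"rx":0,"ry":0,"rz":6.4,"grip":1},{"x":0,"y":0,"z":0,"rx":0,"ry":0,"rz":6.4,"grip":1},{"x":0,"y":0,"z":0,"rx":0,"ry":0,"rz":0,"grip":1},{"x":0,"y":0,"z":0,"rx":0,"ry":0,"rz":0,"grip":1},{"x":0,"y":0,"z":0,"rx":0,"ry":0,"rz":0,"grip":1}]'
```

```text
time: 1.23
eef_pos: [0.3885, -0.3514, 0.2518]
tcp_rot: [0.994, 0.111, 0.0, 0.0]
contact_force: [0.3, -0.7, -0.2]
opening: 0.999
finger_force: 0.0
time: 2.07
eef_pos: [0.5067, -0.2007, 0.2514]
tcp_rot: [1.0, 0.001, 0.0, 0.0]
contact_force: [0.4, -0.3, -0.7]
opening: 1.001
finger_force: 0.0
```

```bash
python3 - <<'E'
from h import *
s=ctrl.get_state(); print(s['time'],s['eef_pos'],s['tcp_rot'])
a=optics.read_camera("wrist"); cv2.imwrite("pics/w2.png",a['color'])
for c in (Y,B):
    for z in blobs(a['color'],*c,(0,0,640,400),100):
        print(z[0],z[1]); 
        print(cv2.minAreaRect(np.argwhere(z[2])[:,::-1].astype(np.float32)))
        print(plane(a,*z[0],.14))
E
```

```text
2.0667 [ 0.50668465 -0.20072137  0.25137477] [9.99999819e-01 5.98884237e-04 3.77125859e-05 3.69385240e-05]
[321.21791768 192.00544794] [ 297  174   49   37 1652]
((321.0, 192.0), (36.0, 48.0), 90.0)
[ 0.50956027 -0.19728366  0.14      ]
[302.15148783 305.74391344] [ 273  284   57   50 1109]
((298.1896667480469, 305.2758483886719), (48.83787155151367, 47.909393310546875), 21.801406860351562)
[ 0.40923075 -0.18092004  0.14      ]
[193.47994056 185.7897474 ] [ 169  170   49   32 1346]
((193.0, 185.5), (31.0, 48.0), 90.0)
[ 0.51434779 -0.10238525  0.14      ]
```

View pics/w2.png

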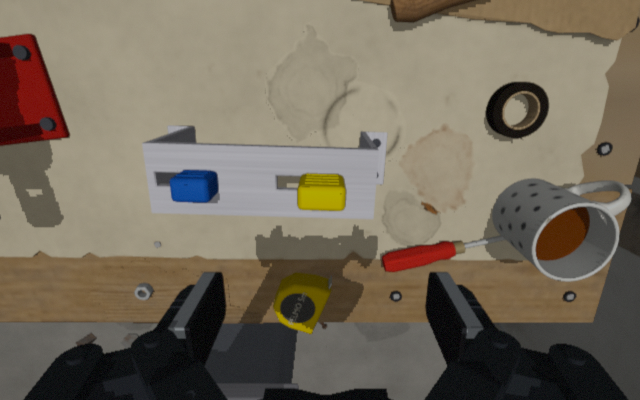

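The wrist picture shows the yellow tab centred at (321,192), the blue tab at (193,186), the slot and bow on the left (+y) side and the rack turned about 2.5°. The tape measure at (302,306) is not the clip. Next I descend and grip.

```bash
python3 -m creep '[{"x":2.5,"y":-3,"z":0,"rx":0,"ry":0,"rz":2.5,"grip":1},{"x":0,"y":0,"z":30,"rx":0,"ry":0,"rz":0,"grip":1},{"x":0,"y":0,"z":30,"rx":0,"ry":0,"rz":0,"grip":1},{"x":0,"y":0,"z":30,"rx":0,"ry":0,"rz":0,"grip":1},{"x":0,"y":0,"z":23,"rx":0,"ry":0,"rz":0,"grip":1},{"x":0,"y":0,"z":20,"rx":0,"ry":0,"rz":0,"grip":1},{"x":0,"y":0,"z":0,"rx":0,"ry":0,"rz":0,"grip":1},{"x":0,"y":0,"z":0,"rx":0,"ry":0,"rz":0,"grip":0},{"x":0,"y":0,"z":0,"rx":0,"ry":0,"rz":0,"grip":0},{"x":0,"y":0,"z":0,"rx":0,"ry":0,"rz":0,"grip":0}]' 70 && python3 -m creep '[{"x":0,"y":0,"z":0,"rx":0,"ry":0,"rz":0,"grip":0},{"x":0,"y":0,"z":0,"rx":0,"ry":0,"rz":0,"grip":0},{"x":0,"y":0,"z":0,"rx":0,"ry":0,"rz":0,"grip":0},{"x":0,"y":0,"z":0,"rx":0,"ry":0,"rz":0,"grip":0},{"x":0,"y":0,"z":0,"rx":0,"ry":0,"rz":0,"grip":0},{"x":0,"y":0,"z":0,"rx":0,"ry":0,"rz":0,"grip":0},{"x":0,"y":0,"z":0,"rx":0,"ry":0,"rz":0,"grip":0},{"x":0,"y":0,"z":0,"rx":0,"ry":0,"rz":0,"grip":0},{"x":0,"y":0,"z":0,"rx":0,"ry":0,"rz":0,"grip":0},{"x":0,"y":0,"z":0,"rx":0,"ry":0,"rz":0,"grip":0}]' 70
python3 - <<'E'
from h import *
a=optics.read_camera("scene"); b=optics.read_camera("side")
cv2.imwrite("pics/g_side.png",cv2.resize(b['color'][165:275,260:400],None,fx=5,fy=5,interpolation=2))
o=[]
for d,(x,y) in ((a,(288,184)),(b,(320,179))):
    g=cv2.cvtColor(d['color'],cv2.COLOR_BGR2GRAY)[y-7:y+8,x-13:x+14]; print(g[::2])
print(plane(a,288.4,184,.112),plane(b,320.6,178.8,.112))
E
```

```text
time: 2.95
eef_pos: [0.5106, -0.1984, 0.1206]
tcp_rot: [1.0, -0.022, 0.002, 0.001]
contact_force: [0.2, -0.0, 0.3]
opening: 0.603
finger_force: 0.0
time: 3.78
eef_pos: [0.5107, -0.1983, 0.1205]
tcp_rot: [1.0, -0.022, 0.002, 0.001]
contact_force: [-0.6, 0.1, 6.4]
opening: 0.41
finger_force: 70.5
[[231 235 237 238 238 237 237 236 236 230 205 154 113 105 116 133 151 154
  147 133 117 109 107 109 105 102  95]
 [234 236 237 237 237 238 237 237 234 221 185 141 122 134 155 175 189 198
  200 193 180 160 137 114 103 106 104]
 [234 236 236 236 236 236 236 234 228 211 182 165 158 157 156 157 160 165
  169 175 187 185 170 139 113 101  99]
 [235 235 234 234 232 226 220 210 197 186 173 163 155 152 153 154 159 160
  162 166 175 178 168 151 127 106  99]
 [234 231 226 223 219 215 214 210 205 193 172 151 135 130 140 158 173 178
  176 172 168 163 154 143 127 109 100]
 [206 184 170 168 172 181 192 201 206 206 201 187 172 166 172 177 175 170
  161 154 146 140 133 123 112 103  97]
 [141 122 115 116 120 127 135 151 167 179 184 183 180 175 172 164 156 150
  140 134 124 118 113 106 104 100  97]
 [119 107 108
[... 159 characters left out ...]
 28 29 30 29 30
  31 31 30]
 [26 25 26 26 28 24 29 26 26 24 28 25 25 28 28 25 29 31 29 27 31 26 31 26
  29 27 32]
 [26 23 26 27 25 28 26 24 27 30 25 27 30 26 27 29 29 29 29 31 30 29 29 28
  30 27 29]
 [24 26 28 30 21 25 29 24 29 23 26 28 28 26 29 31 29 25 33 28 29 29 26 29
  30 30 25]
 [24 25 25 28 26 28 26 25 23 27 22 28 29 30 26 28 26 29 29 28 31 30 32 35
  28 30 31]
 [22 21 25 26 26 26 25 23 24 29 27 29 26 24 28 32 28 26 28 32 32 29 28 29
  31 30 30]
 [27 29 20 27 24 26 22 21 24 27 27 27 28 27 28 30 29 31 26 28 31 29 31 29
  27 29 32]
 [24 27 28 27 26 29 31 26 25 24 27 28 26 28 32 29 31 26 29 29 28 27 31 29
  30 29 30]]
[0.4865868  0.12091729 0.112     ] [0.49836182 0.12069154 0.112     ]
```

```bash
python3 -m creep '[{"x":0,"y":0,"z":-10,"rx":0,"ry":0,"rz":0,"grip":0},{"x":0,"y":0,"z":-20,"rx":0,"ry":0,"rz":0,"grip":0},{"x":0,"y":0,"z":-30,"rx":0,"ry":0,"rz":0,"grip":0},{"x":0,"y":0,"z":-30,"rx":0,"ry":0,"rz":0,"grip":0},{"x":0,"y":0,"z":-30,"rx":0,"ry":0,"rz":0,"grip":0},{"x":0,"y":0,"z":-30,"rx":0,"ry":0,"rz":0,"grip":0},{"x":-5,"y":-10,"z":0,"rx":0,"ry":0,"rz":0,"grip":0},{"x":-6,"y":-25,"z":0,"rx":0,"ry":0,"rz":0,"grip":0},{"x":-6,"y":-31,"z":0,"rx":0,"ry":0,"rz":0,"grip":0},{"x":-6,"y":-31,"z":0,"rx":0,"ry":0,"rz":0,"grip":0}]' 70 && python3 -m creep '[{"x":-6,"y":-31,"z":0,"rx":0,"ry":0,"rz":0,"grip":0},{"x":-6,"y":-31,"z":0,"rx":0,"ry":0,"rz":0,"grip":0},{"x":-6,"y":-31,"z":0,"rx":0,"ry":0,"rz":0,"grip":0},{"x":-6,"y":-31,"z":0,"rx":0,"ry":0,"rz":0,"grip":0},{"x":-4,"y":-20,"z":0,"rx":0,"ry":0,"rz":0,"grip":0},{"x":0,"y":-7,"z":0,"rx":0,"ry":0,"rz":0,"grip":0},{"x":0,"y":0,"z":0,"rx":0,"ry":0,"rz":0,"grip":0},{"x":0,"y":0,"z":0,"rx":0,"ry":0,"rz":0,"grip":0},{"x":0,"y":0,"z":0,"rx":0,"ry":0,"rz":0,"grip":0},{"x":0,"y":0,"z":0,"rx":0,"ry":0,"rz":0,"grip":0}]' 70
python3 - <<'E'
from h import *
for n in("wrist","side"):
    a=optics.read_camera(n); np.savez("pics/%s3.npz"%n,**{k:a[k] for k in('color','K','R','t')})
    cv2.imwrite("pics/%s3.png"%n,a['color'])
w=cv2.imread("pics/wrist3.png")
cv2.imwrite("pics/both3.png",np.vstack([cv2.resize(w,(480,300)),cv2.resize(a['color'][90:240,230:470],(480,300))]))
E
```

```text
time: 4.72
eef_pos: [0.4897, -0.0985, 0.2678]
tcp_rot: [1.0, -0.023, -0.001, -0.0]
contact_force: [1.0, 0.5, -1.0]
opening: 0.413
finger_force: 70.4
time: 5.55
eef_pos: [0.4695, 0.0515, 0.2682]
tcp_rot: [1.0, -0.023, -0.0, 0.0]
contact_force: [0.4, -0.3, -1.6]
opening: 0.409
finger_force: 70.4
```

View pics/both3.png

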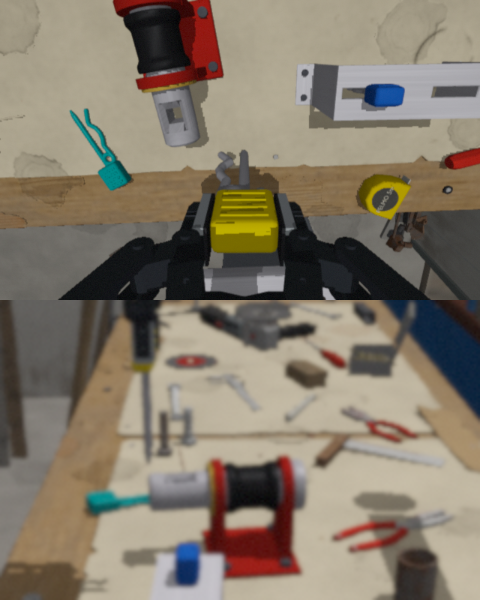

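The top half (wrist, scaled 0.75) shows the clip held upright, the pin's hole mouth at about (174,118), and the turquoise look-alike at (112,170). The bottom half (side) shows the leg hanging vertical left of the pin.

```bash
python3 - <<'E'
import cv2
w=cv2.imread("pics/wrist3.png")
cv2.imwrite("pics/crop3.png",cv2.resize(w[95:205,180:340],None,fx=5,fy=5,interpolation=2))
E
```

```text
(no output)
```

View pics/crop3.png

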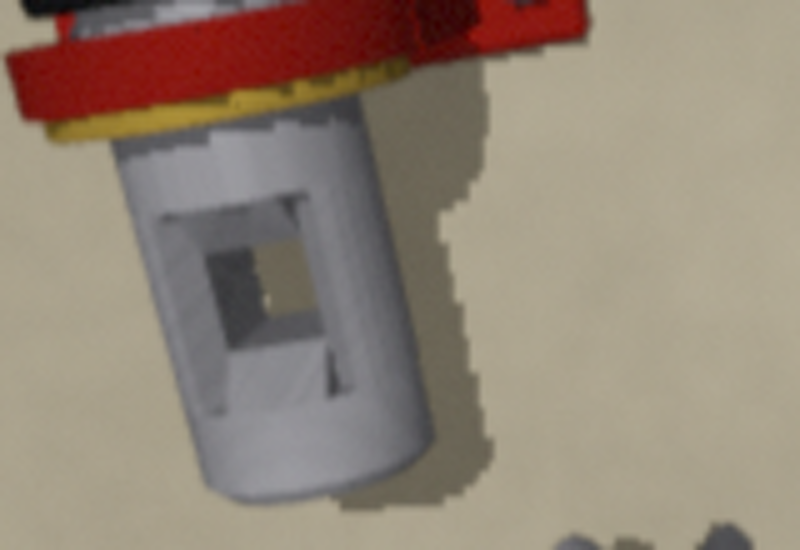

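The crop shows the hole mouth with corners at crop (162,217), (305,197), (348,392) and (215,415). The pin is turned by roughly 10° in the image.

```bash
python3 - <<'E'
from h import *
from scipy.spatial.transform import Rotation as Ro
d=dict(np.load("pics/wrist3.npz"))
P=np.array([plane(d,180+u/5,95+v/5,.107) for u,v in((162,217),(305,197),(348,392),(215,415))]); print(P.round(4))
c=P.mean(0); e=(P[0]+P[1]-P[2]-P[3])/2; f=(P[0]+P[3]-P[1]-P[2])/2
yaw=np.degrees(np.arctan2(e[1],e[0])); yf=np.degrees(np.arctan2(-f[0],f[1]))
print("hole",c,"len",np.linalg.norm(e),np.linalg.norm(f),"yaw",yaw,yf)
s=ctrl.get_state(); Rt=Ro.from_quat(s['tcp_rot']).as_matrix(); p=np.array(s['eef_pos'])
print(p,Rt.round(4).tolist())
# tab in hand: yellow blob, columns and top-face
b=blobs(d['color'],*Y,(200,200,450,400),300)
for z in b: print(z[0],z[1])
# where would hole sit below grip axis
print("tcp->hole in tool axes mm",(Rt.T@(c-p)*1000).round(1))
# tab bottom front edge/leg tip in the side view
g=np.load("pics/side3.npz"); print("proj TCP in side",proj(g,p),"hole",proj(g,c))
print("tip expected wrist",proj(d,p+[0,0,-.107]),"side",proj(g,p+[0,0,-.107]))
E
```

```text
[[0.5086 0.1461 0.107 ]
 [0.5109 0.1214 0.107 ]
 [0.4766 0.1181 0.107 ]
 [0.4735 0.1421 0.107 ]]
hole [0.49242083 0.13193144 0.107     ] len 0.034870980799857294 0.02447036647653979 yaw 6.067533992949084 6.228697644690395
[0.4695307  0.05159935 0.26820597] [[0.9989, -0.0459, -0.0003], [-0.0459, -0.9989, -0.0001], [-0.0003, 0.0002, -1.0]]
[325.39147615 295.5767711 ] [ 280  252   91   85 7086]
tcp->hole in tool axes mm [ 19.2 -81.3 161.2]
proj TCP in side [302.39264589 119.04278051] hole [318.22820965 178.82532947]
tip expected wrist [325.62304473 197.46328584] side [304.61934911 170.48098953]
```

```bash
python3 -m creep '[{"x":5,"y":-20,"z":0,"rx":0,"ry":0,"rz":0,"grip":0},{"x":5,"y":-20,"z":0,"rx":0,"ry":0,"rz":0,"grip":0},{"x":5,"y":-20,"z":0,"rx":0,"ry":0,"rz":0,"grip":0},{"x":5.5,"y":-21,"z":0,"rx":0,"ry":0,"rz":0,"grip":0},{"x":0,"y":0,"z":0,"rx":0,"ry":0,"rz":-4.4,"grip":0},{"x":0,"y":0,"z":0,"rx":0,"ry":0,"rz":-4.3,"grip":0},{"x":0,"y":0,"z":10,"rx":0,"ry":0,"rz":0,"grip":0},{"x":0,"y":0,"z":20,"rx":0,"ry":0,"rz":0,"grip":0},{"x":0,"y":0,"z":10,"rx":0,"ry":0,"rz":0,"grip":0},{"x":0,"y":0,"z":0,"rx":0,"ry":0,"rz":0,"grip":0}]' 90
python3 - <<'E'
from h import *
s=ctrl.get_state(); print(s['eef_pos'],s['tcp_rot'])
I=[optics.read_camera(n)['color'] for n in("wrist","scene","side")]
A=cv2.resize(I[0][100:300,220:420],(400,400)); Bq=cv2.resize(I[1][130:210,250:350],(400,320)); C=cv2.resize(I[2][120:220,260:385],(400,320))
cv2.imwrite("pics/pre.png",np.hstack([A[:320],Bq[:, 60:380]]) if 0 else np.hstack([A[:320],C]))
E
```

```text
time: 6.48
eef_pos: [0.4914, 0.1319, 0.2244]
tcp_rot: [0.999, 0.053, -0.004, 0.0]
contact_force: [0.1, 0.3, -1.3]
opening: 0.401
finger_force: 92.9
[0.49142754 0.13189606 0.22435596] [ 9.98605889e-01  5.26650240e-02 -3.55971533e-03  4.85438322e-05]
```

View pics/pre.png

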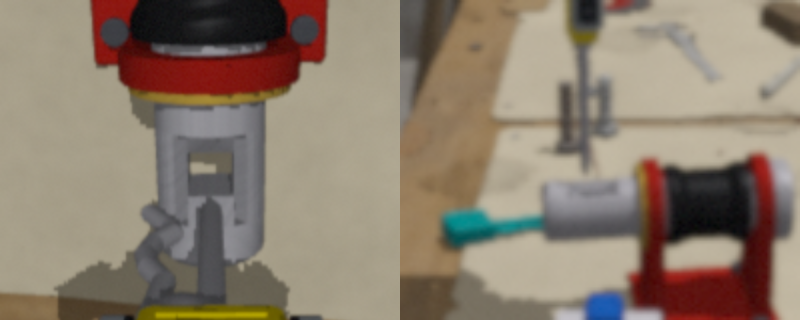

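The wrist crop shows the leg tip at (209,205) in line with the hole (210,165), with the bow to the left. The side crop shows the leg at x≈586, close to the mouth centre at ≈590. Next I insert.

```bash
python3 -m creep '[{"x":2,"y":0,"z":4,"rx":0,"ry":0,"rz":0,"grip":0},{"x":0,"y":0,"z":7,"rx":0,"ry":0,"rz":0,"grip":0},{"x":0,"y":0,"z":7,"rx":0,"ry":0,"rz":0,"grip":0},{"x":0,"y":0,"z":6,"rx":0,"ry":0,"rz":0,"grip":0},{"x":0,"y":0,"z":6,"rx":0,"ry":0,"rz":0,"grip":0},{"x":0,"y":0,"z":5,"rx":0,"ry":0,"rz":0,"grip":0},{"x":0,"y":0,"z":5,"rx":0,"ry":0,"rz":0,"grip":0},{"x":0,"y":0,"z":5,"rx":0,"ry":0,"rz":0,"grip":0},{"x":0,"y":0,"z":0,"rx":0,"ry":0,"rz":0,"grip":0},{"x":0,"y":0,"z":0,"rx":0,"ry":0,"rz":0,"grip":0}]' 90
```

```text
time: 7.47
eef_pos: [0.4951, 0.1334, 0.1828]
tcp_rot: [0.999, 0.054, -0.0, -0.001]
contact_force: [0.6, 3.5, -0.5]
opening: 0.405
finger_force: 93.1
```

```bash
python3 -m creep '[{"x":-1,"y":0,"z":4,"rx":0,"ry":0,"rz":0,"grip":0},{"x":0,"y":0,"z":4,"rx":0,"ry":0,"rz":0,"grip":0},{"x":0,"y":0,"z":4,"rx":0,"ry":0,"rz":0,"grip":0},{"x":0,"y":0,"z":4,"rx":0,"ry":0,"rz":0,"grip":0},{"x":0,"y":0,"z":4,"rx":0,"ry":0,"rz":0,"grip":0},{"x":0,"y":0,"z":4,"rx":0,"ry":0,"rz":0,"grip":0},{"x":0,"y":0,"z":4,"rx":0,"ry":0,"rz":0,"grip":0},{"x":0,"y":0,"z":3,"rx":0,"ry":0,"rz":0,"grip":0},{"x":0,"y":0,"z":0,"rx":0,"ry":0,"rz":0,"grip":0},{"x":0,"y":0,"z":0,"rx":0,"ry":0,"rz":0,"grip":0}]' 90
python3 - <<'E'
from h import *
I=[optics.read_camera(n)['color'] for n in("wrist","scene","side")]
C=cv2.resize(I[2][120:220,260:385],(400,320),interpolation=2);D=cv2.resize(I[1][140:240,240:365],(400,320),interpolation=2)
cv2.imwrite("pics/home.png",np.hstack([D,C]))
E
```

```text
time: 8.3
eef_pos: [0.4938, 0.1329, 0.1514]
tcp_rot: [0.999, 0.054, -0.001, -0.0]
contact_force: [-0.3, 5.2, -2.6]
opening: 0.405
finger_force: 93.0
```

View pics/home.png

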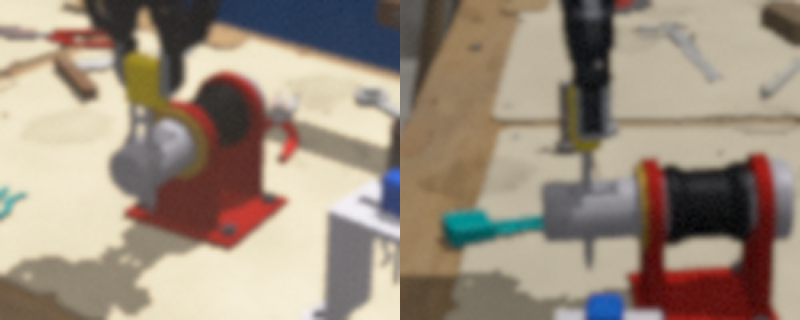

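The left half (scene) shows the tab above the pin and the bow in front of the shank. The right half (side) shows the leg through the pin with its tip at crop (590,267), i.e. side pixel (319.4,203.4). I'll check the depth numerically.

```bash
python3 - <<'E'
from h import *
b=optics.read_camera("side"); a=optics.read_camera("scene")
s=ctrl.get_state(); p=np.array(s['eef_pos']); print(p,s['contact_force'])
for z in (.040,.043,.046): print(z,proj(b,[.493,.1325,z]))
g=cv2.cvtColor(b['color'],cv2.COLOR_BGR2GRAY); print(g[194:212,314:325])
for d,box in((b,(300,130,340,175)),(a,(270,145,310,180))):
    for q in blobs(d['color'],*Y,box,5): print(q[0],q[1])
    for z in (.140,.143,.18,.183): print(z,proj(d,[.492,.1325-.018,z]),proj(d,[.482,.1325-.018,z]))
E
```

```text
[0.49379224 0.1329487  0.1513769 ] [ 0.04178883  5.06121252 -2.9486729 ]
0.04 [319.20716738 204.8952295 ]
0.043 [319.17617618 203.75813362]
0.046 [319.14509859 202.61786766]
[[110 108 105  94  84  82  96 113 127 132 133]
 [146 144 135 114  90  91 116 144 161 167 169]
 [170 171 160 133  99  99 130 160 176 180 182]
 [179 177 168 138 102 101 135 164 178 181 183]
 [180 179 168 139 104 103 134 165 179 182 182]
 [182 179 170 142 107 104 136 165 178 181 182]
 [182 179 173 146 112 108 138 166 179 181 181]
 [179 178 173 151 119 112 143 168 177 180 180]
 [180 179 176 158 130 123 150 170 177 179 178]
 [180 179 178 167 146 140 159 172 179 179 180]
 [180 181 179 174 163 159 169 177 180 180 180]
 [180 181 181 179 175 175 177 179 179 181 181]
 [180 181 182 181 180 179 180 181 181 181 180]
 [180 179 181 181 181 179 180 181 181 180 181]
 [180 181 180 181 180 180 180 179 179 179 178]
 [181 181 180 181 180 178 177 176 174 169 165]
 [181 181 180 179 175 170 165 162 157 147 138]
 [179 180 178 175 163 148 136 130 126 117 110]]
[315.1627907  159.72093023] [312 147  10  20  43]
0.14 [317.30896077 168.28286429] [312.76502121 168.30762441]
0.143 [317.27306665 167.01495022] [312.72239319 167.04023386]
0.18 [316.82144025 151.06182191] [312.18604372 151.09381585]
0.183 [316.78408193 149.74218646] [312.14167748 149.77474571]
[284.3313253  164.55421687] [279 156  13  18 166]
0.14 [291.3523921  174.17753367] [288.75587185 175.41557562]
0.143 [291.32358331 173.11294933] [288.72312418 174.34489972]
0.18 [290.96140594 159.72924471] [288.31136947 160.88269288]
0.183 [290.93147167 158.62307024] [288.27733272 159.7698709 ]
```

The tip is about 2–3 mm above home, so I push a little more.

```bash
python3 -m creep '[{"x":0,"y":0,"z":1,"rx":0,"ry":0,"rz":0,"grip":0},{"x":0,"y":0,"z":1,"rx":0,"ry":0,"rz":0,"grip":0},{"x":0,"y":0,"z":1,"rx":0,"ry":0,"rz":0,"grip":0},{"x":0,"y":0,"z":0,"rx":0,"ry":0,"rz":0,"grip":0},{"x":0,"y":0,"z":0,"rx":0,"ry":0,"rz":0,"grip":0},{"x":0,"y":0,"z":0,"rx":0,"ry":0,"rz":0,"grip":0},{"x":0,"y":0,"z":0,"rx":0,"ry":0,"rz":0,"grip":0},{"x":0,"y":0,"z":0,"rx":0,"ry":0,"rz":0,"grip":0},{"x":0,"y":0,"z":0,"rx":0,"ry":0,"rz":0,"grip":0},{"x":0,"y":0,"z":0,"rx":0,"ry":0,"rz":0,"grip":0}]' 90
```

```text
time: 9.38
eef_pos: [0.4947, 0.133, 0.1501]
tcp_rot: [0.999, 0.054, 0.0, -0.0]
contact_force: [-1.9, 5.4, 3.7]
opening: 0.407
finger_force: 93.6
```

The vertical force has changed sign, so the clip is seated at the spring equilibrium. I release it and retreat straight up.

```bash
python3 -m creep '[{"x":0,"y":0,"z":0,"rx":0,"ry":0,"rz":0,"grip":1},{"x":0,"y":0,"z":0,"rx":0,"ry":0,"rz":0,"grip":1},{"x":0,"y":0,"z":0,"rx":0,"ry":0,"rz":0,"grip":1},{"x":0,"y":0,"z":0,"rx":0,"ry":0,"rz":0,"grip":1},{"x":0,"y":0,"z":0,"rx":0,"ry":0,"rz":0,"grip":1},{"x":0,"y":0,"z":0,"rx":0,"ry":0,"rz":0,"grip":1},{"x":0,"y":0,"z":-10,"rx":0,"ry":0,"rz":0,"grip":1},{"x":0,"y":0,"z":-25,"rx":0,"ry":0,"rz":0,"grip":1},{"x":0,"y":0,"z":-30,"rx":0,"ry":0,"rz":0,"grip":1},{"x":0,"y":0,"z":-30,"rx":0,"ry":0,"rz":0,"grip":1}]' 90
python3 -m creep '[{"x":0,"y":0,"z":-20,"rx":0,"ry":0,"rz":0,"grip":1},{"x":0,"y":20,"z":-10,"rx":0,"ry":0,"rz":0,"grip":1},{"x":0,"y":20,"z":0,"rx":0,"ry":0,"rz":0,"grip":1},{"x":0,"y":20,"z":0,"rx":0,"ry":0,"rz":0,"grip":1},{"x":0,"y":10,"z":0,"rx":0,"ry":0,"rz":0,"grip":1},{"x":0,"y":0,"z":0,"rx":0,"ry":0,"rz":0,"grip":1},{"x":0,"y":0,"z":0,"rx":0,"ry":0,"rz":0,"grip":1},{"x":0,"y":0,"z":0,"rx":0,"ry":0,"rz":0,"grip":1},{"x":0,"y":0,"z":0,"rx":0,"ry":0,"rz":0,"grip":1},{"x":0,"y":0,"z":0,"rx":0,"ry":0,"rz":0,"grip":1}]' 90
python3 - <<'E'
from h import *
b=optics.read_camera("side"); a=optics.read_camera("scene")
q=blobs(a['color'],*Y,(265,130,315,190),30)[0]; r=max(blobs(b['color'],*Y,(300,120,345,180),20),key=lambda z:z[1][4])
print(q[1],r[1],tri([ray(a,*q[0]),ray(b,*r[0])]))
g=cv2.cvtColor(b['color'],cv2.COLOR_BGR2GRAY); print(g[198:208,312:328])
cv2.imwrite("pics/end.png",np.hstack([cv2.resize(a['color'][140:240,240:365],(400,320),interpolation=2),cv2.resize(b['color'][120:220,260:385],(400,320),interpolation=2)]))
E
```

```text
time: 10.22
eef_pos: [0.494, 0.1326, 0.2455]
tcp_rot: [0.999, 0.054, -0.001, 0.0]
contact_force: [0.8, 0.6, -0.0]
opening: 1.002
finger_force: 0.0
time: 11.05
eef_pos: [0.5018, 0.0638, 0.2742]
tcp_rot: [0.999, 0.054, -0.0, -0.0]
contact_force: [-0.4, -0.4, 1.2]
opening: 0.997
finger_force: 0.0
[278 157  13  17 184] [313 146  11  21 200] (array([0.49230896, 0.13823355, 0.16070987]), [np.float64(0.00020898642108082497), np.float64(0.000208986421080778)])
[[181 181 180 179 170 143 109  98 125 159 176 181 182 181 181 181]
 [181 181 180 179 170 147 111  98 127 161 178 182 182 181 180 181]
 [181 180 180 179 173 151 118 105 129 162 176 180 181 180 181 180]
 [181 180 179 180 174 157 126 113 137 164 177 179 180 179 180 181]
 [179 179 178 179 176 164 138 125 147 168 176 178 180 180 180 180]
 [180 179 180 180 178 172 150 140 158 173 177 179 179 178 179 181]
 [179 179 180 180 179 175 163 159 169 177 180 179 179 181 179 180]
 [181 179 180 180 180 178 175 173 176 179 180 180 180 179 180 179]
 [180 180 180 180 179 180 179 179 179 179 180 180 180 179 179 179]
 [181 180 179 180 180 179 179 179 180 180 180 179 180 180 180 179]]
```

View pics/end.png

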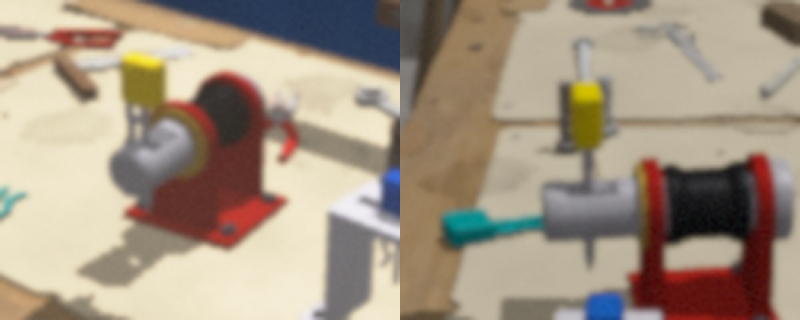

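The final picture shows the clip upright in the pin, with the tab at crop (143,80) in the scene view and (587,115) in the side view, and the gripper clear. The tab centre is at z≈0.161 (home is 0.160). It shifted about 5 mm in +y on release, which means the bow closed.

```bash
python3 -c "
from plant import sign_off
print(sign_off())"
```

```text
the job is handed in; nothing more can be done
None
```

The yellow clip is through the pin's cross hole and has been let go. Its tab sits about 1 mm off the home height, and it shifted about 5 mm on release, as expected when the bow closes round the shank. The blue clip was left in the rack, and the job was handed in at about 11 s of the 43 s allowed; no verdict came back.

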